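Start the hob under the saucepan

ROBOT

A 7-joint arm with a two-finger parallel gripper is mounted at the origin on the work surface. World frame = base frame: x ahead of the robot, y to its left, z up, the work surface at z = 0. Lengths are in m, angles in rad, forces in N, time in s.
With the tool pointing down it reaches from about 0.35 to 0.9 m from the base axis. Payload 19.9 kg.
Tool frame: the origin (TCP) lies between the finger pads; the fingertips stand 19 mm ahead of it and the grasp point (between the pads) is the TCP; z points along the fingers, y is the line along which they close (so a half turn about z gives the same grasp; the last joint's range is limited). The gripper opens to 94 mm and grips with 3 to 60 N. Pads are 16 mm wide; open, the fingers measure 119 mm over their backs; the gripper's body (75 mm by 177 mm) begins 78 mm behind the grasp point.
Start: joints at [-1.339, 0.417, -0.01, 1.614, 0.005, 1.111, -0.053], TCP at [0.168, 0.602, 0.224] pointing down, gripper open.
Joint ranges: [-2.81, 2.81], [-0.39, 2.02], [-1.27, 1.25], [0.06, 2.57], [-1.19, 4.33], [0.19, 2], [-2.82, 2.82]. Speed limits (rad/s): [1.89, 1.89, 2.39, 2.39, 3.01, 3.01, 3.01].

INTERFACE

Orientations are given as a 3x3 rotation matrix whose columns are the frame's x, y, z axes.
In Python, from rig import robot gives the robot as it stands. Calls block until the motion is done:
- robot.move_ptp(position, orientation): joint-space move of the TCP to a pose.
- robot.move_linear(position, velocity=0.15, frame=None, threshold=None): straight line of the TCP; frame=None keeps the orientation; velocity is the mean speed in m/s. With threshold (N) it stops when the force on the tool has changed by that much, and returns True; else False.
- robot.goto_joints(angles): joint-space move.
- robot.gripper_to(opening): finger opening in m; the grip force is fixed at half the most; returns when the fingers have stopped.
- robot.pause(seconds).
- robot.ik(position, orientation): joint angles nearest the present ones, or None.
- robot.get_state(): the state.
- robot.grab_frame(name): name is "side" or "top"; returns the picture (400x640x3 uint8, red, green, blue); there is no depth.
- robot.camera_info(name): a dict with "fx", "fy", "cx", "cy" (pixels), "rvec" (rotation vector, rad) and "tvec" (3), from world to camera coordinates, as OpenCV has them. Camera axes: x right, y down, z forward; pixel columns grow to the right and rows downward; lengths in m; the calibration is good to about 2 mm. A picture is of the moment at which its call begins. camera_info takes no time and is no camera call.
A pose or a line that the arm cannot do raises robot.PlanningError and nothing moves.
- robot.sign_off(): hands the job in; it is judged then, once.
The state is a dict: "time": time; "qpos": joint angles; "joint_vel": joint speeds; "effort": joint torques, N m; "ee_pos": TCP position; "tool_rot": TCP orientation; "force": force on the tool from outside, world axes, zero at the start; "moment": the same for the moment, N m; "opening": finger opening in m; "grasp_force": force on a finger pad.
Only numpy, scipy, OpenCV 4.12 (cv2) and the standard library are available. Lean on these libraries where they do the work, as an engineer would, in place of code of your own. Each camera call takes 0.05 s, during which the arm holds its last target. There are 200 camera calls.

TASK

Start the hob for the saucepan, the open pan with one long handle: press the round key first, then the square key on the saucepan's side of the hob, and last the long bar key, each fully down so that it stays down. Leave the other square key up, and leave the pans and everything else standing where they are: nothing is to be lifted or pushed about.

Things in the scene. Friction and masses are not known exactly. Their poses are not given: they have to be found in the camera images.
- hob: fixed black-glass hob, 360 mm deep (x), 600 wide (y), 60 high; origin under its centre, on the worktop; x points away from the robot (turned up to 0.22 rad), y left. Four aluminium keys in a row 127 mm in front (-x) of the origin: a square one near each end, round and bar between in either order, 105 to 165 mm between centres. Two zones, 50 mm behind the origin and 155 mm left (+y) and right.
- round_key (a joint): the round key, 34 mm in diameter; slides straight down into the hob: 0 = fully up (as at the start), 0.007 m = fully down. It resists with about 3 N all the way, stays wherever it is left, and does not spring back; pushed well beyond 5.5 mm it counts as down.
- round_key_top (a point): round key: centre of the top face, which moves with the key; 16 mm above the glass (76 mm above the worktop) when up, 9 mm above the glass when down
- bar_key (a joint): the long bar key, 64 mm along the hob's y by 20 mm; slides straight down into the hob: 0 = fully up (as at the start), 0.007 m = fully down. It resists with about 3 N all the way, stays wherever it is left, and does not spring back; pushed well beyond 5.5 mm it counts as down.
- bar_key_top (a point): bar key: centre of the top face, which moves with the key; 16 mm above the glass (76 mm above the worktop) when up, 9 mm above the glass when down
- left_square_key (a joint): the square key at the hob's left (+y) end, 30 x 30 mm, for the left zone; slides straight down into the hob: 0 = fully up (as at the start), 0.007 m = fully down. It resists with about 3 N all the way, stays wherever it is left, and does not spring back; pushed well beyond 5.5 mm it counts as down.
- left_square_key_top (a point): left square key: centre of the top face, which moves with the key; 16 mm above the glass (76 mm above the worktop) when up, 9 mm above the glass when down
- right_square_key (a joint): the square key at the hob's right (-y) end, 30 x 30 mm, for the right zone; slides straight down into the hob: 0 = fully up (as at the start), 0.007 m = fully down. It resists with about 3 N all the way, stays wherever it is left, and does not spring back; pushed well beyond 5.5 mm it counts as down.
- right_square_key_top (a point): right square key: centre of the top face, which moves with the key; 16 mm above the glass (76 mm above the worktop) when up, 9 mm above the glass when down
- saucepan: loose open steel saucepan, 160 mm in diameter, 100 mm high, with one long handle (tip 220 mm from the pan's axis, along the pan's own x, roughly to the rear); it stands on the left or the right zone of the hob. Origin: centre of its underside
- casserole: loose steel casserole with a closed lid and black knob, two loop handles, 166 mm in diameter, 123 mm high; it stands on the other zone. Origin: centre of its underside
- pepper: loose pepper mill of dark wood with a small brass knob, 36 mm in diameter, 63 mm high, in the row of keys between the round key and the bar key. Origin: centre of its underside
- egg_timer: loose red round kitchen timer, 50 mm in diameter, 47 mm high, on the glass behind the pepper mill. Origin: centre of its underside
- wooden_spoon: loose wooden spoon, 200 mm long, lying on the glass between the pans, along its own x
- mug: loose blue mug, 80 mm in diameter, 90 mm high, on the worktop to the right of the hob. Origin: centre of its underside
- tomato_tin: loose tin with a red label, 74 mm in diameter, 110 mm high, on the worktop to the left of the hob. Origin: centre of its underside

How it is judged:
On the way, in this order (a step that is already met when the one before it is completed fails the run):
1. the round key is pressed fully down (value of joint round_key above 0.0055 m), for 0.2 s.
2. the square key on the saucepan's side is pressed fully down (((y of saucepan in the frame of hob above 0 m and value of joint left_square_key above 0.0055 m) or (y of saucepan in the frame of hob below 0 m and value of joint right_square_key above 0.0055 m))), for 0.2 s.
3. the bar key is pressed fully down (value of joint bar_key above 0.0055 m), for 0.2 s.
At the end, for the whole second after the job is handed in: The round key, the square key on the saucepan's side and the bar key are each more than 5.5 mm down (of 7 mm); the other square key is less than 3 mm down; pans and bystanders are at rest within 20 mm of where they stood (value of joint each of round_key, bar_key above 0.0055 m and ((y of saucepan in the frame of hob above 0 m and value of joint left_square_key above 0.0055 m) or (y of saucepan in the frame of hob below 0 m and value of joint right_square_key above 0.0055 m)) and not ((y of saucepan in the frame of hob above 0 m and value of joint right_square_key above 0.003 m) or (y of saucepan in the frame of hob below 0 m and value of joint left_square_key above 0.003 m)) and not (distance of any of saucepan, casserole, pepper, egg_timer, wooden_spoon, mug, tomato_tin from where it was at the start of the episode above 0.02 m) and linear speed of each of saucepan, casserole, pepper, egg_timer, wooden_spoon, mug, tomato_tin below 0.02 m/s); the robot touches nothing.
It fails at once if the square key of the casserole's side is pressed (3 mm or more) ((y of saucepan in the frame of hob above 0 m and value of joint right_square_key above 0.003 m) or (y of saucepan in the frame of hob below 0 m and value of joint left_square_key above 0.003 m)).
It fails at once if a pan or another loose thing is lifted or pushed more than 20 mm from where it stood (distance of any of saucepan, casserole, pepper, egg_timer, wooden_spoon, mug, tomato_tin from where it was at the start of the episode above 0.02 m).
It also fails if it takes over 42 s, if anything falls off the work surface, if the arm or the gripper's body presses on something with over 40 N, if the wrist force passes 120 N, or if a joint passes its speed limit or range.

## Working session

There is one attempt and no reset: what is moved stays moved. The work goes in short steps, each a Python script; the robot and the scene stay as the last script left them, time stands still between calls to the robot, and variables do not carry over. Pictures are saved under pics/ and viewed, at most 10 in all, crops included, and the job is handed in when it is done.

```bash
mkdir -p pics
python3 - <<'E'
from rig import robot
import cv2
for n in("top","side"):
    f=robot.grab_frame(n); cv2.imwrite(f"pics/{n}0.png",f[:,:,::-1]); print(n,robot.camera_info(n))
print(robot.get_state()["time"])
E
```

```text
top {'fx': 376.53638584113224, 'fy': 376.53638584113224, 'cx': 321.07116813863615, 'cy': 199.38108481234272, 'rvec': array([ 2.1992175 , -2.13902737,  0.14024771]), 'tvec': array([-0.00383797,  0.63424173,  0.8892823 ])}
side {'fx': 365.70259976718256, 'fy': 365.70259976718256, 'cx': 317.82623504053277, 'cy': 199.56916362175787, 'rvec': array([ 0.02070791, -2.88245889,  1.17898444]), 'tvec': array([0.62110443, 0.05131774, 1.0424739 ])}
0.1
```

View pics/top0.png

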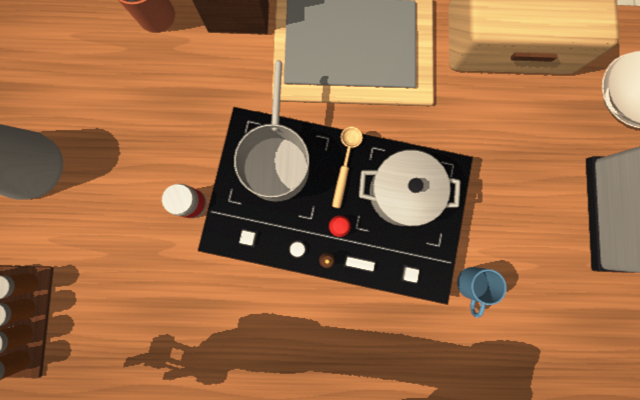

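View pics/side0.png

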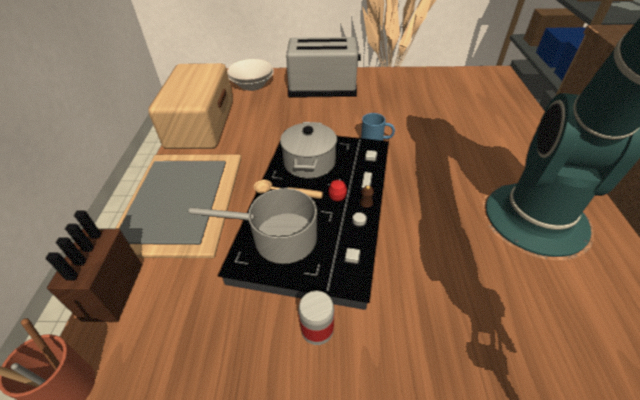

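The top view shows the saucepan on the left zone at (272,162). The keys are left square (247,238), round (298,249), bar (361,265) and right square (411,275), with the pepper mill at (326,261). The side view agrees: the saucepan is on the tin's side, which is the left.

```bash
cat > h.py <<'E'
import numpy as np, cv2
from rig import robot
def ray(n,uv,z):
    c=robot.camera_info(n);R=cv2.Rodrigues(c["rvec"])[0];o=-R.T@c["tvec"]
    d=R.T@np.array([(uv[0]-c["cx"])/c["fx"],(uv[1]-c["cy"])/c["fy"],1]); return o+d*(z-o[2])/d[2]
def blob(img,s,r=16):
    x,y=s;g=img[y-r:y+r+1,x-r-4:x+r+5].min(2); m=(g>150).astype(np.uint8)
    k,l,st,ce=cv2.connectedComponentsWithStats(m)
    i=1+np.argmax(st[1:,4]); return ce[i]+[x-r-4,y-r],st[i]
E
python3 - <<'E'
from h import *
S={"top":dict(sq=(247,238),rd=(298,249),bar=(361,265),rs=(411,275)),"side":dict(sq=(352,255),rd=(360,218),bar=(367,180),rs=(371,155))}
for n in S:
    im=cv2.imread(f"pics/{n}0.png"); P={}
    for k,s in S[n].items():
        uv,st=blob(im,s,16 if n=="top" else 10); P[k]=ray(n,uv,.076); print(n,k,uv.round(1),st[2:],P[k].round(4))
    print([np.linalg.norm(P[a]-P[b]).round(4) for a,b in(("sq","rd"),("rd","bar"),("bar","rs"))],np.arctan2(*(P["sq"]-P["rs"])[:2])*-1)
print("pepper",ray("top",(326,260),.12),ray("side",(367,186),.12))
E
```

```text
top sq [246.7 237.5] [ 15  14 161] [0.5357 0.1842 0.076 ]
top rd [296.8 249. ] [ 15  15 165] [0.5124 0.0673 0.076 ]
top bar [359.8 263.7] [ 29  14 232] [ 0.4826 -0.0792  0.076 ]
top rs [411.  274.5] [ 15  14 169] [ 0.4609 -0.1979  0.076 ]
[np.float64(0.1192), np.float64(0.1495), np.float64(0.1206)] -0.19312110716638153
side sq [352.3 253.9] [ 13  11 112] [0.5332 0.1862 0.076 ]
side rd [359.2 217.3] [11  9 80] [0.5102 0.069  0.076 ]
side bar [366.6 178.9] [ 8 14 71] [ 0.4805 -0.0797  0.076 ]
side rs [370.9 153.8] [ 9  7 47] [ 0.459 -0.196  0.076]
[np.float64(0.1194), np.float64(0.1517), np.float64(0.1182)] -0.19187652095022315
pepper [4.90936508e-01 4.60943596e-04 1.20000000e-01] [ 0.48800885 -0.00335349  0.12      ]
```

Run:
```python
from h import *
a=-.192; hx=np.array([np.cos(a),np.sin(a),0]);hy=np.array([-np.sin(a),np.cos(a),0]);dn=np.array([0,0,-1.])
K=dict(rd=(.5113,.068),sq=(.5345,.185),bar=(.4816,-.0795))
q=np.array(robot.get_state()["qpos"]);best=None
for s in(1,-1):
    R=np.c_[np.cross(s*hy,dn),s*hy,dn]; j=robot.ik([*K["rd"],.17],R)
    if j is not None:
        d=abs(np.array(j)-q).max(); print(s,d)
        if best is None or d<best[0]: best=(d,R)
R=best[1]
robot.gripper_to(0.0)
robot.move_ptp([*K["rd"],.18],R)
for k in("rd","sq","bar"):
    p=K[k]
    robot.move_linear([*p,.18],.15)
    robot.move_linear([*p,.102],.1)
    f0=robot.get_state()["force"]
    hit=robot.move_linear([*p,.083],.015,threshold=15)
    s=robot.get_state(); print(k,hit,s["ee_pos"].round(4) if hasattr(s["ee_pos"],"round") else s["ee_pos"],np.subtract(s["force"],f0).round(1),s["time"],s["opening"])
    robot.pause(.3)
    if not hit or s["ee_pos"][2]>.0895: print("STOP, check");break
    robot.move_linear([*p,.18],.12)
cv2.imwrite("pics/a.png",cv2.resize(np.hstack([robot.grab_frame("side")[120:290,300:420],robot.grab_frame("top")[200:300,220:440][:,:,:].repeat(1,0) if 0 else np.pad(robot.grab_frame("top")[200:300,220:440],((0,70),(0,0),(0,0)))])[:,:,::-1],None,fx=2.3,fy=2.3))
```

```text
1 1.3977959599360967
-1 1.5838410191332426
rd True [0.5114 0.068  0.0882] [-3.6  0.2 12.4] 5.8667 0.0002849447296862076
sq True [0.5346 0.1851 0.0882] [-3.3 -0.9  9.9] 9.8583 0.0004352129276849042
bar True [ 0.4818 -0.0795  0.0882] [-3.1  1.9 12.3] 14.8583 0.0005969106763701482
```

Run:
```python
from h import *
robot.move_linear([.44,-.08,.26],.15)
cv2.imwrite("pics/b.png",robot.grab_frame("side")[:,:,::-1])
```

```text
(no output)
```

View pics/b.png

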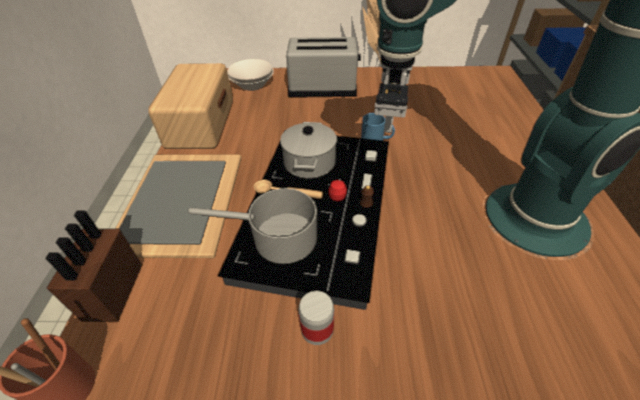

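The side view shows the round (360,220), left square (353,257) and bar (367,181) keys sitting lower. The pans, pepper mill (367,196), timer and everything else are where they were, and the arm is clear.

```bash
python3 -c "
from rig import robot
print(robot.sign_off())"
```

```text
the job is handed in; nothing more can be done
None
```

I pressed the round key, the left square key (the saucepan's side) and the bar key in that order, each about 6.8 mm down; I never touched the right square key, the last picture shows nothing moved, and the job is handed in (no verdict came back).

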